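Seat the aperture blade and hold the target flap upright at its balance point

ROBOT

A 6-joint arm with a two-finger parallel gripper is mounted at the origin on the work surface; the furniture and walls round the work are solid. World frame = base frame: x ahead of the robot, y to its left, z up, the work surface at z = 0. Lengths are in mm, angles in rad, forces in N, time in s.
With the tool pointing down it reaches from about 350 to 725 mm from the base axis. Payload 4.3 kg.
Tool frame: the origin (TCP) lies midway between the tips of the shut fingers; the grasp point (between the pads) lies 19 mm behind it; z points along the fingers, y is the direction in which the jaws open and shut (so a half turn about z gives the same grasp; the last joint's range is limited). The gripper opens to 85 mm and grips with 20 to 120 N. Pads are 22 mm wide; open, the fingers measure 114 mm over their backs; the gripper's body (76 mm by 85 mm) begins 54 mm behind the grasp point. The pads swing forward as they close: fully open they stand 13 mm farther back than shut.
Start: joints at [1.208, 0.377, 0.081, 1.274, 0, 1.46], TCP at [143.822, 556.76, 231.329] pointing down, gripper open.
Joint ranges: [-2.72, 2.72], [-0.84, 1.66], [-1.02, 1.22], [-1.77, 2.12], [-1.37, 1.28], [-3.14, 3.14]. Speed limits (rad/s): [2.57, 2.57, 3.14, 3.14, 3.14, 3.14].

INTERFACE

Orientations are given as [roll, pitch, yaw] about the fixed x, y, z axes, in that order (R = Rz(yaw) Ry(pitch) Rx(roll)).
In Python, from workcell import read_state, eyes, job gives the robot as it stands.
- The arm moves only by the shell command python3 -m inch 'ROWS' [OPENING] [FORCE]. ROWS is JSON, a list of rows, each a list of 4 numbers: the shift along the tool's x, y, z in mm, then the turn about the tool's z in rad. In form: [[tx, ty, tz, yaw], ...]. A call has exactly 5 rows; each row shifts and turns the commanded pose from where the row before left it, along the tool's axes as they then stand; what a row does not reach is not made up. A row lasts 1/10 s, in which the tool goes at most 50 mm and 8.59 degrees, less where a joint would pass 70% of its speed; a pose out of reach is approached as far as the arm can. A call is refused whole if a number of a shift passes 50 or a number of a turn 0.15, either way. A call with a gripper value outside its range is refused whole. OPENING is the closure in counts, from 0 (fully open) to 255 (shut), set as the call begins (- or left out, the last holds). The fingers move at their own pace and stop on an object; FORCE is the grip in N (left out, the last holds). Time passes only in rows, so rows that do not move let the fingers close, or fill a call up. It gives the time, the measured TCP pose, the force and the opening at its end, in the units of the state.
- read_state(): the state, without advancing time (a new reading comes with each control period).
- eyes.capture(name): name is "side" or "top"; returns a dict with "color" (400x640x3 uint8, blue, green, red), "intrinsics" (3x3 intrinsics, pixels), "k1" (the pictures are not rectified: a ray, as slopes to the right and down, at radius r is drawn at 1 + k1 r^2 times it, then the intrinsics apply), "position" and "orientation" of the camera in the world. Camera axes: x right, y down, z forward; pixel columns grow to the right and rows downward; lengths in mm; the calibration is good to about 2 mm. A picture is of the moment at which its call begins. There is no depth.
- job.finish_job(): hands the job in, once; it reports no verdict.
The state is a dict: "clock": time; "q": joint angles; "qvel": joint speeds; "joint_efforts": joint torques, N m; "tcp_pos": TCP position; "tcp_rot": TCP orientation; "ft_force": force on the tool from outside, world axes, zero at the start; "wrist_torque": the same for the moment, N m; "opening": finger opening in mm.
Only numpy, scipy, OpenCV 4.12 (cv2) and the standard library are available. Lean on these libraries where they do the work, as an engineer would, in place of code of your own. Each camera call takes 0.05 s, during which the arm holds its last target.

TASK

Take the blue-handled aperture blade from its grey rack, push it fully home in the slot of the optics stand and let go of it. Then grip the brass rod at the side of the stand's white target flap and swing the flap up to its balance point, standing upright over its hinge, without letting it drop or go over the other way. Finish while still holding the rod, with the flap still and upright; the beaker, the brass weight and the red-capped bottle stay where they are.

Things in the scene. Friction and masses are not known exactly. Their poses are not given: they have to be found in the camera images.
- blade_grip (a point): Centre of the blue handle of the loose aperture blade (about 60 g), which stands upright in the grey rack at the start. Handle 28 (x) x 12 (y) x 30 mm high. Below it the steel blade, 28 x 5 mm, reaches to 80 mm below this point, with a small square hole and a red line round it 47 mm below this point. z up along the blade, x its width, y its thickness. Half a turn about z makes no difference.
- rack: Fixed grey rack block, 58 (x) x 46 (y) x 32 mm high, origin under its centre. Its slot holds the lowest 26 mm of the blade at the start; lift the blade straight out.
- slot_mouth (a point): Centre of the mouth of the slot in the stand's aluminium block, level with the block's top. Slot 31 mm long (x), 8 mm wide (y), 32 mm deep, with a floor. Fully home, the blade stands on the floor, red line at the mouth, blade_grip 48 mm above this point. z up; +y points to the black lens barrel (starts 60 mm away, top 38 mm higher), the flap's hinge is 80 mm away along -y.
- stand: Fixed optics stand: dark base 90 (x) x 230 (y) x 12 mm, with the slot block (56 x 34 mm, top 52 mm above the bench), lens barrel and hinge cheeks. Origin on the bench under it; axes as slot_mouth.
- flap_hinge (a point): Point on the flap's hinge axis, beside the flap in line with the rod's grip point; 40 mm above the bench. Fixed to the stand, axes as slot_mouth: the hinge axis is x. The grip point circles this point at 70 mm radius: at joint value a (rad) it lies at y = -70 sin a, z = +70 cos a mm.
- flap_rod (a point): Grip point on the round brass rod, 10 mm diameter, that sticks out along -x (towards the robot) from the top of the flap. A 14 mm end button begins 24 mm from this point along -x; the hinge cheeks and the flap begin 28 mm and more along +x. Turns with the flap, z pointing away from the hinge. The rod can turn between the fingers.
- flap (a joint): Angle of the white target flap (panel 44 mm wide, 4 mm thick, 80 mm tall, with a cross; about 150 g with rod, nearly frictionless hinge), rad. 0 = upright, its balance point; 1.15 = fallen on its rest away from the slot, as at the start; negative = past balance towards the slot, where it falls to -0.6.
- beaker: Bystander: clear beaker, 54 mm diameter, 68 mm tall, origin under its centre. Leave it alone.
- weight: Bystander: brass calibration weight, 22 mm diameter, 36 mm tall, origin under its centre. Leave it alone.
- bottle: Bystander: sample bottle with a red cap, 42 mm diameter, 78 mm tall, origin under its centre. Leave it alone.
Mind the look-alikes: they are no part of the job. What is shaped like the part that bears blade_grip but green or purple is not meant.

How it is judged (in metres and radians):
On the way, in this order (a step that is already met when the one before it is completed fails the run):
1. the blade stands fully home in the slot, let go (z of blade_grip in the frame of slot_mouth below 0.051 m and horizontal distance between blade_grip and slot_mouth below 0.009 m and angle between blade_grip's own z axis and vertical below 0.15 rad and contact force between the fingers and blade below 0.1 N), for 0.2 s.
2. the flap is held at its balance point (value of joint flap between -0.08 and 0.08 rad and velocity of joint flap between -0.15 and 0.15 rad/s and contact force between the fingers and flap above 0.5 N), for 0.5 s.
At the end, for the whole second after the job is handed in: The blade is still fully home in the slot (within 3 mm of its full depth, upright), and the fingers hold the flap (more than 0.5 N) still at its upright balance point, within 0.08 rad (about 4.5 degrees) either way (all of step 2 and z of blade_grip in the frame of slot_mouth below 0.051 m and horizontal distance between blade_grip and slot_mouth below 0.009 m and angle between blade_grip's own z axis and vertical below 0.15 rad); the arm keeps its last pose, push and grip.
It fails at once if the flap goes over past its balance point (more than 0.3 rad) (value of joint flap below -0.3 rad).
It fails at once if the flap is dropped or flung (faster than 6 rad/s) (velocity of joint flap above 6 rad/s or velocity of joint flap below -6 rad/s).
It fails at once if the beaker is moved (30 mm) or tipped (distance of beaker from where it was at the start of the episode above 0.03 m or angle between beaker's own z axis and vertical above 0.4 rad).
It fails at once if the weight is moved (30 mm) or tipped (distance of weight from where it was at the start of the episode above 0.03 m or angle between weight's own z axis and vertical above 0.4 rad).
It fails at once if the bottle is moved (30 mm) or tipped (distance of bottle from where it was at the start of the episode above 0.03 m or angle between bottle's own z axis and vertical above 0.4 rad).
It also fails if it takes over 51 s, if anything falls off the work surface, if the arm or the gripper's body presses on something with over 40 N, if the wrist force passes 120 N, or if a joint passes its speed limit or range.

## Working session

There is one attempt and no reset: what is moved stays moved. The work goes in short steps, Python scripts to look and compute and a shell command to move; the robot and the scene stay as the last step left them, time stands still between calls to the robot, and variables do not carry over. Pictures are saved under pics/ and viewed, and the job is handed in when it is done.

```bash
ls; mkdir -p pics
python3 - <<'E'
from workcell import read_state, eyes
import cv2
print(read_state())
for n in("side","top"):
    d=eyes.capture(n); cv2.imwrite(f"pics/{n}0.png",d["color"])
    print(n,{k:v for k,v in d.items() if k!="color"})
E
```

```text
pics
{'clock': 0.0, 'q': array([ 1.20772521e+00,  3.78074340e-01,  7.96204476e-02,  1.27436699e+00,
       -7.83363963e-06,  1.46047795e+00]), 'qvel': array([ 9.66501252e-05,  1.34039540e-03,  1.24992316e-03,  7.97005150e-04,
       -2.17129234e-04,  4.12417579e-04]), 'joint_efforts': array([-3.30411131e-04, -4.63604486e+01,  2.69875842e+01,  2.09831464e-02,
        2.84223024e-04,  2.90424644e-06]), 'tcp_pos': array([143.56656171, 556.12240298, 230.3523003 ]), 'tcp_rot': array([-3.13957955e+00, -2.15106329e-04,  2.88883971e+00]), 'ft_force': array([ 0.09205737,  1.0072652 , -0.00578705]), 'wrist_torque': array([-0.02226596, -0.02611453, -0.02276634]), 'opening': 85.37311403759604}
side {'intrinsics': array([[481.14561744,   0.        , 324.13187907],
       [  0.        , 481.14561744, 201.53047262],
       [  0.        ,   0.        ,   1.        ]]), 'k1': -0.12969258991554616, 'position': array([277.55849965, 948.05598276, 650.3633361 ]), 'orientation': array([-2.09355161,  0.00913676, -2.93116089])}
top {'intrinsics': array([[412.02894792,   0.        , 318.82937105],
       [  0.        , 412.02894792, 204.18978648],
       [  0.        ,   0.        ,   1.        ]]), 'k1': -0.06972624739363685, 'position': array([ 400.79543217,   33.87946426, 1361.77251319]), 'orientation': array([-3.06228096, -0.01813153, -1.55007657])}
```

View pics/side0.png

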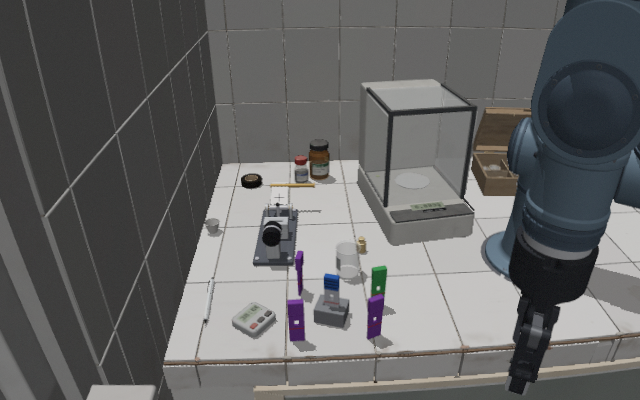

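View pics/top0.png

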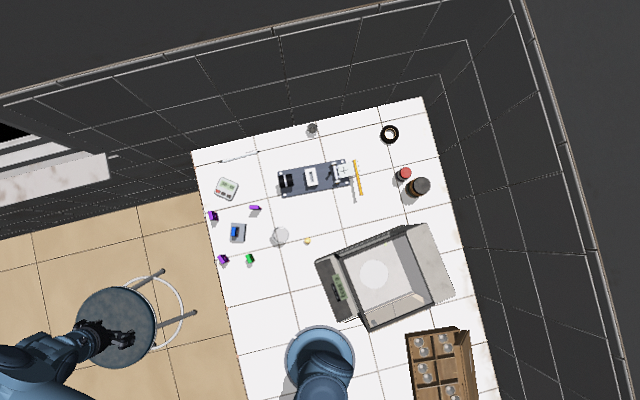

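```bash
cat > h.py <<'E'
import numpy as np, cv2
from scipy.spatial.transform import Rotation as R
from workcell import read_state, eyes
def cap(n):
    d=eyes.capture(n); return d
def rot(r): return R.from_euler('xyz',r).as_matrix()
def ray(d,px):
    K=d["intrinsics"];k=d["k1"]
    und=cv2.undistortPoints(np.array([[px]],float),K,np.array([k,0,0,0,0.]))[0,0]
    v=rot(d["orientation"])@np.array([*und,1.]); return np.array(d["position"]),v/np.linalg.norm(v)
def onz(d,px,z):
    o,v=ray(d,px); return o+v*(z-o[2])/v[2]
def tri(d1,p1,d2,p2):
    o1,v1=ray(d1,p1);o2,v2=ray(d2,p2)
    A=np.stack([v1,-v2],1);s=np.linalg.lstsq(A,o2-o1,rcond=None)[0]
    a=o1+s[0]*v1;b=o2+s[1]*v2
    return (a+b)/2,np.linalg.norm(a-b)
def proj(d,P):
    Rm=rot(d["orientation"]);c=Rm.T@(np.array(P,float)-d["position"])
    x,y=c[:2]/c[2];f=1+d["k1"]*(x*x+y*y)
    K=d["intrinsics"];return np.array([K[0,0]*x*f+K[0,2],K[1,1]*y*f+K[1,2]])
def crop(d,x0,y0,w,h,s,fn):
    c=d["color"][y0:y0+h,x0:x0+w];c=cv2.resize(c,None,fx=s,fy=s,interpolation=cv2.INTER_CUBIC);cv2.imwrite(fn,c)
E
python3 - <<'E'
from h import *
t=cap("top");s=cap("side")
import pickle;pickle.dump((t,s),open("first.pkl","wb"))
crop(t,195,120,200,150,4,"pics/t1.png")
crop(s,200,150,200,150,4,"pics/s1.png")
crop(s,250,230,160,120,5,"pics/s2.png")
print(proj(t,[0,0,0]),proj(s,[0,0,0]))
E
```

```text
[319.09834744 360.45194603] [531.01543699 256.28457887]
```

View pics/t1.png

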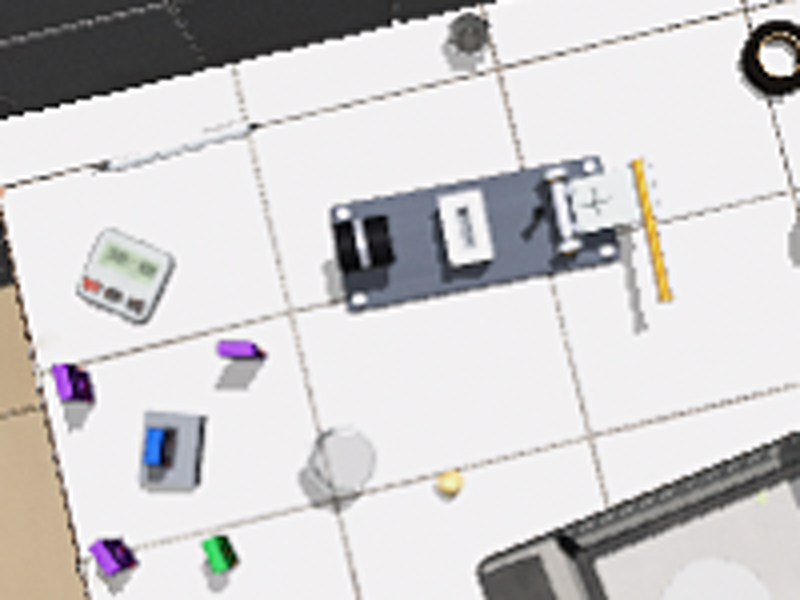

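View pics/s1.png

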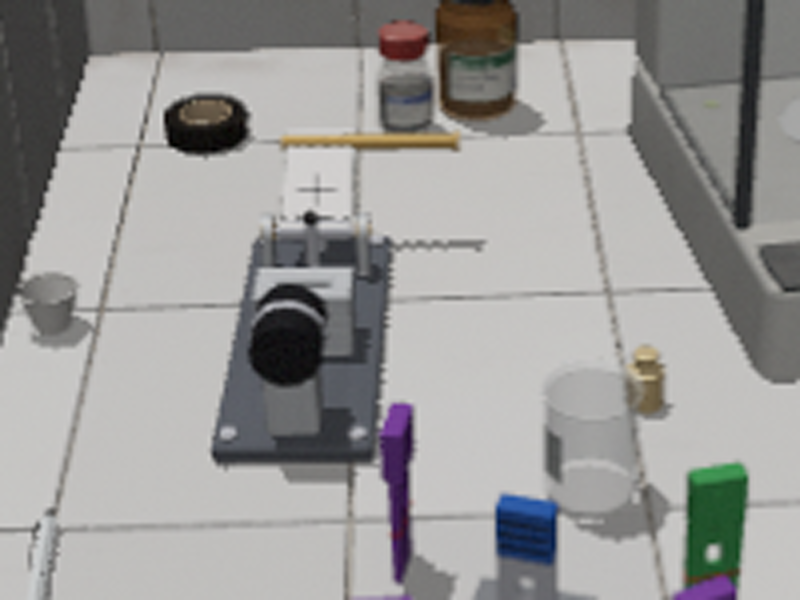

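View pics/s2.png

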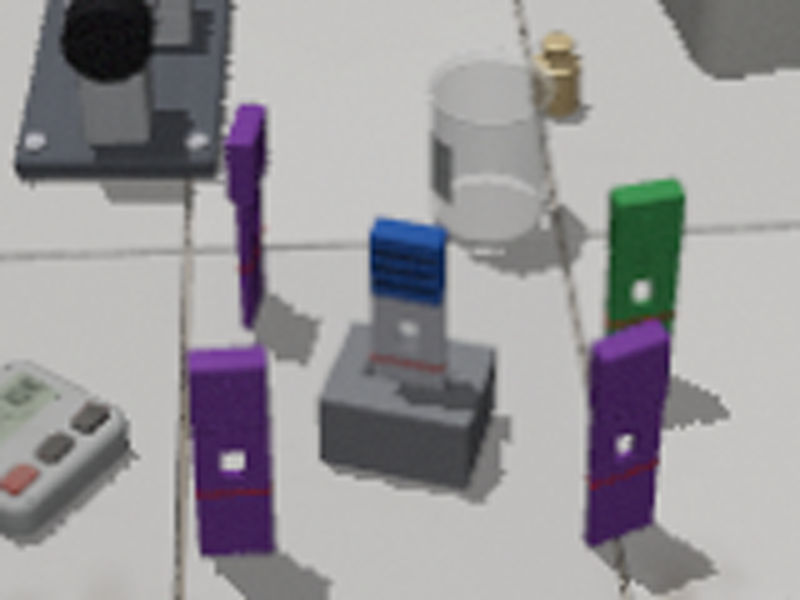

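The blue-handled blade stands in the grey rack: side (332,283), top (238,232). The look-alikes are purple at side (299,262), (296,320) and (375,315), and green at (379,285). Only the blue one has the right colour and the rack, and the enlarged crop confirms it. The brass rod runs along the fallen flap's top edge, top (357,177).

Run:
```python
from h import *
import pickle
t,s=pickle.load(open("first.pkl","rb"))
def mask(d,lo,hi,roi):
    h=cv2.cvtColor(d["color"],cv2.COLOR_BGR2HSV);m=cv2.inRange(h,np.array(lo),np.array(hi))
    z=np.zeros_like(m);x,y,w,hh=roi;z[y:y+hh,x:x+w]=m[y:y+hh,x:x+w];return z
def rep(n,d,m):
    p=cv2.findNonZero(m)
    c=p[:,0].mean(0);r=cv2.minAreaRect(p);print(n,len(p),c,r);return c
bt=rep("blue top",t,mask(t,(100,100,40),(130,255,255),(225,215,30,35)))
bs=rep("blue side",s,mask(s,(100,100,40),(130,255,255),(315,265,40,40)))
print("tri",tri(t,bt,s,bs)); print("onz top",onz(t,bt,98), "side at 86",onz(s,bs,86))
# side corners of handle
m=mask(t,(15,120,100),(30,255,255),(345,150,25,60)); rt=rep("rod top",t,m)
m2=mask(s,(12,80,80),(30,255,255),(262,175,60,20)); rs=rep("rod side",s,m2)
for n,d,mm in(("t",t,m),("s",s,m2)):
    p=cv2.findNonZero(mm)[:,0]; 
    ax=1 if n=="t" else 0
    lo,hi=p[:,ax].min(),p[:,ax].max()
    print(n,p[p[:,ax]==lo].mean(0),p[p[:,ax]==hi].mean(0))
# dark base
crop(t,270,150,100,55,8,"pics/t2.png"); crop(s,245,190,90,75,8,"pics/s3.png"); crop(t,205,200,70,70,8,"pics/t3.png")
```

```text
blue top 42 [233.0952381  231.23809524] ((233.0, 231.5), (9.0, 4.0), 90.0)
blue side 226 [331.12831858 281.72566372] ((331.0, 282.0), (16.0, 14.0), 90.0)
tri (array([413.15470377, 275.94139642,  86.11518821]), np.float64(0.32447058795427114))
onz top [412.88110563 273.65845612  98.        ] side at 86 [413.34388543 275.82307481  86.        ]
rod top 75 [357.49333333 178.04      ] ((357.4244689941406, 177.01589965820312), (35.124786376953125, 2.3691205978393555), 78.11134338378906)
rod side 134 [296.25373134 184.2238806 ] ((296.0, 180.5), (50.0, 11.0), 0.0)
t [353.5 160. ] [361. 194.]
s [271.  184.5] [321. 179.]
```

View pics/t2.png

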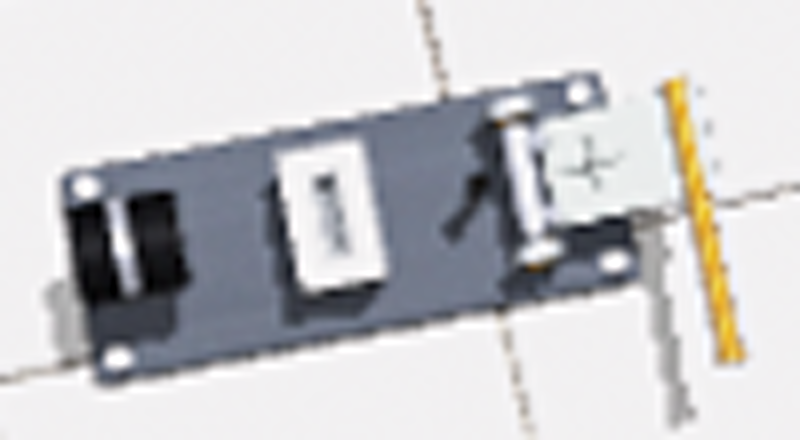

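View pics/s3.png

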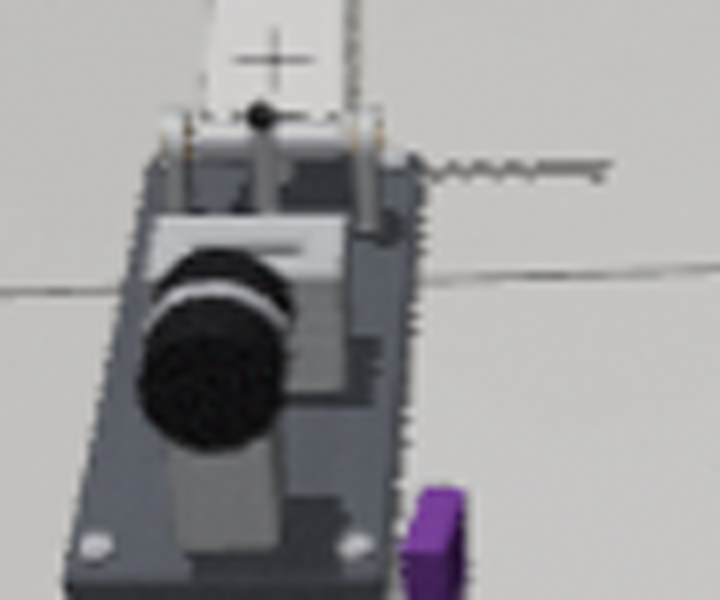

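View pics/t3.png

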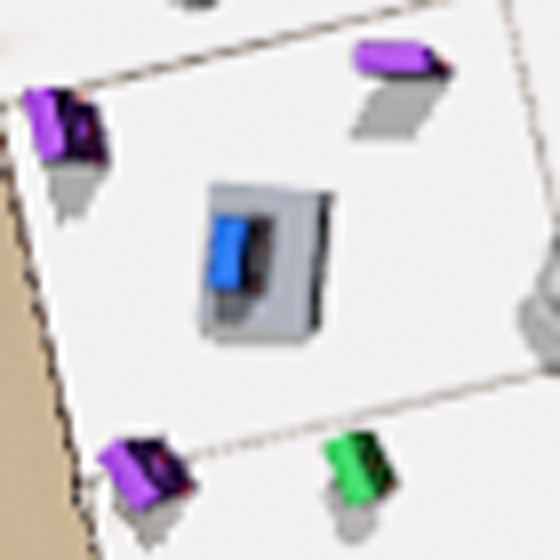

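Run:
```python
from h import *
import pickle
t,s=pickle.load(open("first.pkl","rb"))
f=lambda c,x0,y0,k=8:((c[0]+.5)/k-.5+x0,(c[1]+.5)/k-.5+y0)
T=lambda c:f(c,270,150)
def q(n,cs,z):
    P=np.array([onz(t,c,z)[:2] for c in cs]);c=P.mean(0)
    e=[P[(i+1)%4]-P[i] for i in range(4)]
    print(n,c.round(1),[(round(np.linalg.norm(a),1),round(np.degrees(np.arctan2(a[1],a[0])),1)) for a in e]);return c
q("base",[T(c) for c in[(60,172),(600,72),(640,278),(98,385)]],12)
q("block",[T(c) for c in[(272,155),(362,138),(388,272),(300,292)]],52)
q("slot",[T(c) for c in[(316,177),(330,175),(348,256),(334,258)]],52)
q("rack",[f(c,205,200) for c in[(212,183),(320,188),(313,343),(201,335)]],32)
q("handle",[f(c,205,200) for c in[(216,214),(248,218),(240,292),(208,288)]],101)
for n,z in(("rod",68.6),):
  print(onz(t,(353.5,160),z),onz(t,(361,194),z),onz(t,(357.42,177),z))
```

```text
base [595.5  31.6] [(np.float64(227.7), np.float64(-78.0)), (np.float64(87.7), np.float64(-168.2)), (np.float64(227.8), np.float64(102.5)), (np.float64(89.9), np.float64(11.7))]
block [594.4  39.7] [(np.float64(36.8), np.float64(-77.8)), (np.float64(55.2), np.float64(-167.9)), (np.float64(36.1), np.float64(104.2)), (np.float64(56.5), np.float64(12.8))]
slot [593.5  39. ] [(np.float64(5.7), np.float64(-80.4)), (np.float64(33.5), np.float64(-166.3)), (np.float64(5.7), np.float64(99.5)), (np.float64(33.5), np.float64(13.7))]
rack [410.3 272.7] [(np.float64(43.7), np.float64(-91.3)), (np.float64(62.3), np.float64(179.3)), (np.float64(45.2), np.float64(87.3)), (np.float64(61.2), np.float64(-2.1))]
handle [413.  273.2] [(np.float64(12.4), np.float64(-95.8)), (np.float64(28.3), np.float64(175.8)), (np.float64(12.3), np.float64(84.2)), (np.float64(28.3), np.float64(-4.2))]
[647.66639116 -94.93167662  68.6       ] [ 539.34236637 -120.16246428   68.6       ] [ 593.32191653 -108.11594035   68.6       ]
```

Run:
```python
from h import *
import pickle
t,s=pickle.load(open("first.pkl","rb"))
crop(t,300,210,170,130,4,"pics/t4.png")
crop(s,345,70,140,180,3,"pics/s4.png")
```

```text
(no output)
```

View pics/t4.png

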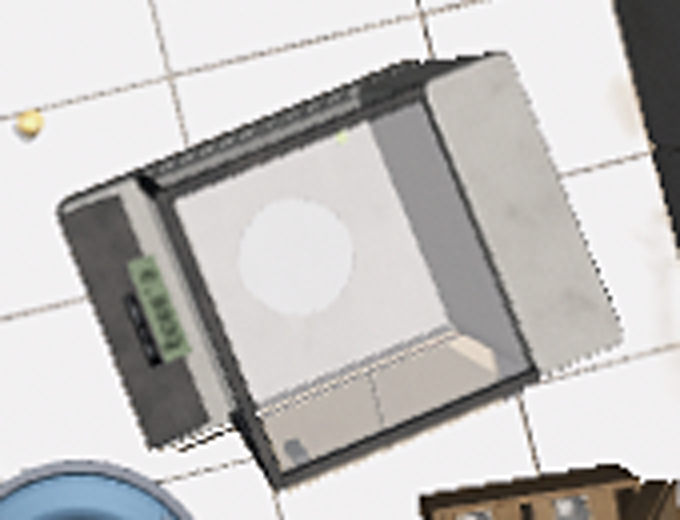

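View pics/s4.png

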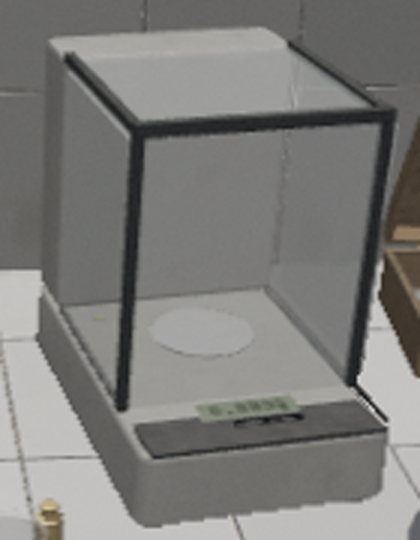

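Run:
```python
from h import *
import pickle
t,s=pickle.load(open("first.pkl","rb"))
T=lambda c:(c[0]/4+300-.4,c[1]/4+210-.4)
S=lambda c:(c[0]/3+345-.3,c[1]/3+70-.3)
print("front-left top",tri(t,T((162,190)),s,S((137,130))))
print("front-right top",tri(t,T((278,482)),s,S((390,112))))
print("back-left top",tri(t,T((425,92)),s,S((68,58))))
print("base front-left",tri(t,T((63,208)),s,S((142,460))))
for n,p,z in(("beaker",(280,236),68),("weight",(307,240),30),("bottle",(404,173),78),("purple",(255,208),80)): print(n,onz(t,p,z))
```

```text
front-left top (array([348.85599655, -41.03141931, 302.05963461]), np.float64(3.825002902692635))
front-right top (array([ 166.00535583, -117.91412776,  303.41377363]), np.float64(2.550473434393904))
back-left top (array([ 417.7651742 , -210.15041231,  301.10312209]), np.float64(2.0429301393003203))
base front-left (array([323.99928244,  19.64172792,  63.98101812]), np.float64(0.0003375212117010125))
beaker [401.58061574 131.97725448  68.        ]
weight [390.61287139  47.62932033  30.        ]
bottle [ 608.37833022 -255.01069188   78.        ]
purple [486.83286341 211.34269894  80.        ]
```

```bash
cat >> h.py <<'E'
def go(P,yaw=None):
    st=read_state();Rm=rot(st["tcp_rot"]);d=Rm.T@(np.array(P)-st["tcp_pos"])
    print("t",round(st["clock"],2),"pos",st["tcp_pos"].round(1),"rot",st["tcp_rot"].round(3),"open",round(st["opening"],1),"F",st["ft_force"].round(1),"q",st["q"].round(3))
    print("delta tool",d.round(1),end=" ")
    if yaw is not None:
        e=-(yaw-st["tcp_rot"][2]);e=(e+np.pi)%(2*np.pi)-np.pi;print("turn",round(e,3),end="")
    print()
E
python3 -c "
from h import *
go([413,272.5,200],3.098)"
```

```text
t 0.2 pos [143.7 556.4 230.7] rot [-3.14  -0.     2.889] open 85.3 F [ 0.2 -0.2 -0.8] q [1.208 0.378 0.08  1.274 0.    1.46 ]
delta tool [-331.8 -207.4   30.9] turn -0.209
```

```bash
python3 -m inch '[[-20,-13,0,0],[-40,-25,0,0],[-40,-25,0,0],[-40,-25,0,0],[-40,-25,0,0]]' 110 25
python3 -m inch '[[-40,-25,5,0],[-40,-25,5,0],[-40,-25,5,0],[-32,-20,5,0],[0,0,5,-0.1]]'
python3 -m inch '[[0,0,5,-0.109],[0,0,0,0],[0,0,0,0],[0,0,0,0],[0,0,0,0]]'
python3 -c "
from h import *
go([413,272.5,200],3.098)
t=cap('top');s=cap('side')
crop(t,190,170,110,90,7,'pics/t5.png');crop(s,250,180,160,150,4,'pics/s5.png')"
```

```text
clock: 0.7
tcp_pos: [290.7, 400.9, 231.2]
tcp_rot: [3.142, 0.0, 2.889]
ft_force: [0.5, 0.6, 0.3]
opening: 48.6
clock: 1.2
tcp_pos: [416.3, 269.1, 206.0]
tcp_rot: [-3.141, 0.002, 2.985]
ft_force: [-0.4, 0.3, -0.2]
opening: 48.5
clock: 1.7
tcp_pos: [413.2, 272.7, 201.6]
tcp_rot: [3.141, 0.001, 3.098]
ft_force: [0.2, 0.1, -0.0]
opening: 48.7
t 1.7 pos [413.2 272.7 201.6] rot [3.141e+00 1.000e-03 3.098e+00] open 48.7 F [ 0.2  0.1 -0. ] q [ 0.455  0.227 -0.205  1.138  0.     0.499]
delta tool [ 0.2 -0.2  1.6] turn -0.0
```

View pics/s5.png

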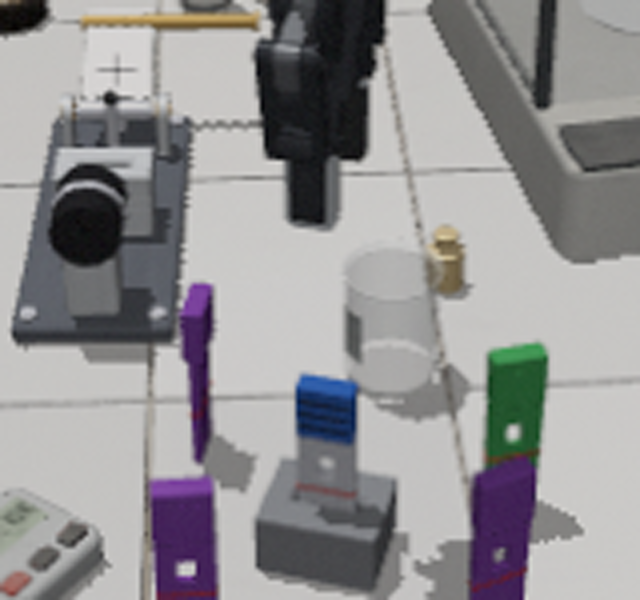

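View pics/t5.png

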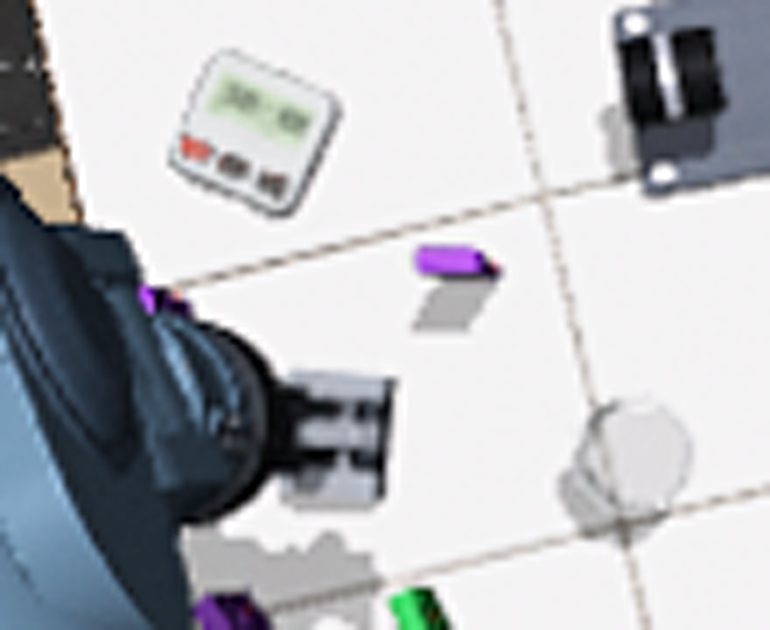

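```bash
python3 -m inch '[[0,0,20,0],[0,0,30,0],[0,0,30,0],[0,0,10,0],[0,0,0,0]]'
python3 -c "
from h import *
go([413,272.5,70],3.098)
t=cap('top');s=cap('side')
print(proj(s,read_state()['tcp_pos']))
crop(t,200,200,60,60,8,'pics/t6.png');crop(s,290,220,90,100,6,'pics/s6.png')"
```

```text
clock: 2.3
tcp_pos: [411.9, 271.8, 110.1]
tcp_rot: [-3.14, -0.003, 3.098]
ft_force: [-1.0, -0.4, 0.7]
opening: 48.7
t 2.3 pos [411.9 271.8 110.1] rot [-3.140e+00 -3.000e-03  3.098e+00] open 48.7 F [-1.  -0.4  0.7] q [ 0.455  0.292 -0.368  0.914  0.     0.498]
delta tool [-1.2  0.8 40.1] turn -0.0
[331.17472689 269.2479155 ]
```

View pics/s6.png

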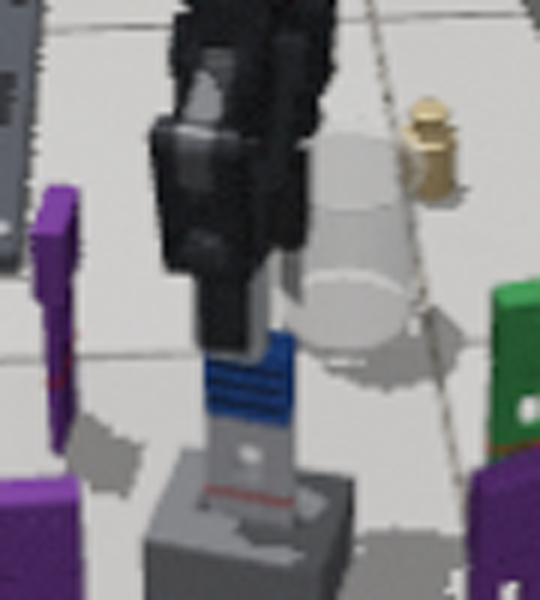

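View pics/t6.png

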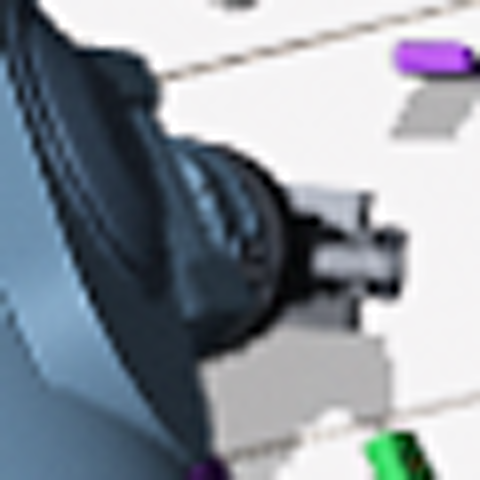

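```bash
python3 -c "
from h import *
t=cap('side')
for P in ([412,272,110],[412,300,110],[412,305,118],[413,272,86],[413,278,86]): print(P,proj(t,P))"
```

```text
[412, 272, 110] [332.25583671 270.16170716]
[412, 300, 110] [329.15199548 279.83537203]
[412, 305, 118] [328.56048317 278.04556396]
[413, 272, 86] [331.72277341 280.44182066]
[413, 278, 86] [331.07813671 282.49804013]
```

Finger column 328 and handle column 331.7 match the projections to within 1 px, so I descend and grip.

```bash
python3 -m inch '[[-1,0.5,12,0],[0,0,14,0],[0,0,10,0],[0,0,3,0],[0,0,0,0]]'
python3 -m inch '[[0,0,0,0],[0,0,0,0],[0,0,0,0],[0,0,0,0],[0,0,0,0]]' 255 30
python3 -m inch '[[0,0,0,0],[0,0,0,0],[0,0,0,0],[0,0,0,0],[0,0,0,0]]' 255 30
python3 -c "
from h import *
go([413,272.5,70],3.098)
t=cap('top');s=cap('side')
crop(s,290,220,90,100,6,'pics/s7.png')"
```

```text
clock: 2.95
tcp_pos: [413.9, 272.6, 71.9]
tcp_rot: [-3.141, -0.001, 3.098]
ft_force: [-0.0, -0.1, 0.1]
opening: 48.5
clock: 3.45
tcp_pos: [414.9, 273.2, 72.9]
tcp_rot: [3.141, 0.001, 3.098]
ft_force: [-0.5, 1.2, 2.5]
opening: 11.6
clock: 3.95
tcp_pos: [414.9, 273.2, 72.9]
tcp_rot: [3.141, 0.001, 3.098]
ft_force: [-0.1, 0.6, 5.6]
opening: 11.6
t 3.95 pos [414.9 273.2  72.9] rot [3.141e+00 1.000e-03 3.098e+00] open 11.6 F [-0.1  0.6  5.6] q [ 0.454  0.331 -0.42   0.818  0.     0.498]
delta tool [ 1.9 -0.8  2.9] turn -0.0
```

View pics/s7.png

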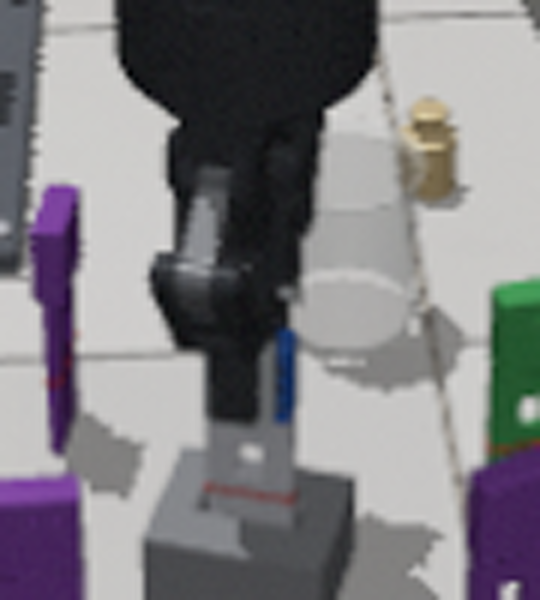

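```bash
python3 -m inch '[[0,0,-8,0],[0,0,-12,0],[0,0,-20,0],[0,0,-35,0],[0,0,-40,0]]'
python3 -c "
from h import *
go([594,39.5,190],np.pi+0.213)"
```

```text
clock: 4.55
tcp_pos: [412.6, 271.5, 187.9]
tcp_rot: [-3.139, -0.003, 3.098]
ft_force: [0.8, 0.6, -0.6]
opening: 11.5
t 4.55 pos [412.6 271.5 187.9] rot [-3.139e+00 -3.000e-03  3.098e+00] open 11.5 F [ 0.8  0.6 -0.6] q [ 4.54e-01  2.36e-01 -2.30e-01  1.11e+00 -1.00e-03  4.98e-01]
delta tool [-191.4 -223.8   -2. ] turn -0.257
```

```bash
python3 -m inch '[[-10,-12,0,0],[-21,-25,0,0],[-30,-35,0,0],[-30,-35,0,0],[-30,-35,0,0]]'
python3 -m inch '[[-30,-35,0,0],[-25,-29,0,0],[-15,-18,0,0],[0,0,0,-0.13],[0,0,0,-0.127]]'
python3 -m inch '[[0,0,0,0],[0,0,0,0],[0,0,0,0],[0,0,0,0],[0,0,0,0]]'
python3 -c "
from h import *
go([594,39.5,150],np.pi+0.213)
t=cap('top');s=cap('side')
crop(t,270,130,100,80,8,'pics/t8.png');crop(s,230,130,100,130,6,'pics/s8.png')"
```

```text
clock: 5.05
tcp_pos: [529.0, 123.7, 187.9]
tcp_rot: [-3.14, -0.001, 3.098]
ft_force: [1.4, 0.7, -1.0]
opening: 11.4
clock: 5.55
tcp_pos: [594.9, 39.0, 187.4]
tcp_rot: [-3.141, -0.002, -2.925]
ft_force: [-0.5, -0.5, 0.1]
opening: 11.4
clock: 6.05
tcp_pos: [595.1, 40.8, 187.4]
tcp_rot: [-3.142, -0.0, -2.929]
ft_force: [0.2, 0.5, -0.7]
opening: 11.1
t 6.05 pos [595.1  40.8 187.4] rot [-3.142 -0.    -2.929] open 11.1 F [ 0.2  0.5 -0.7] q [-0.038  0.435  0.055  1.19  -0.    -0.251]
delta tool [ 1.4 -1.  37.4] turn -0.0
```

View pics/s8.png

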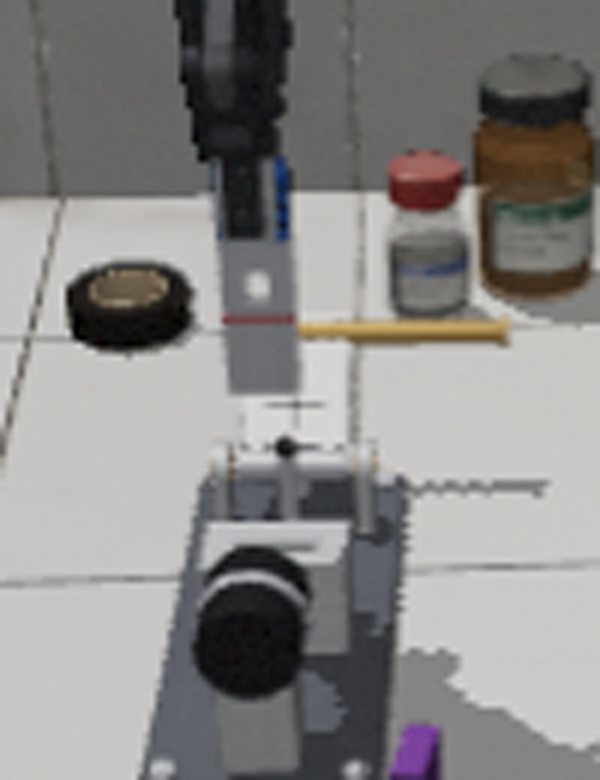

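View pics/t8.png

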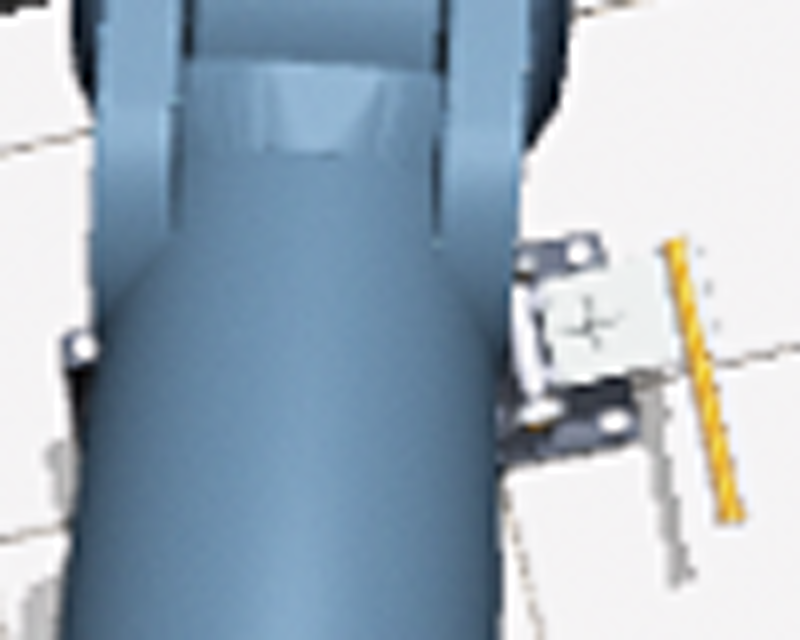

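Run:
```python
from h import *
s=cap("side")
crop(s,260,170,30,40,16,"pics/s9.png");crop(s,258,210,44,30,16,"pics/s10.png")
```

```text
(no output)
```

View pics/s9.png

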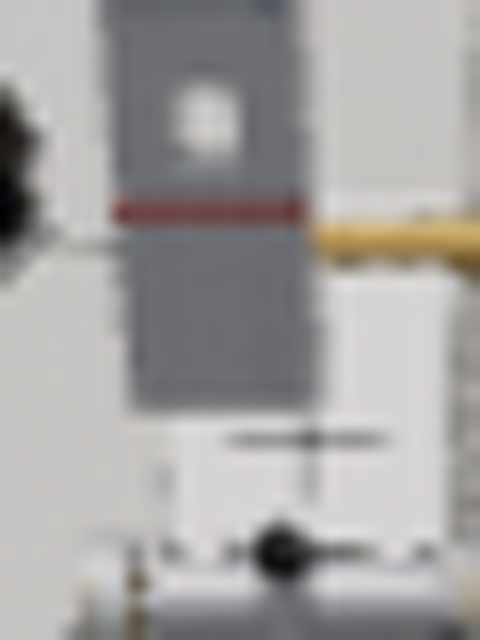

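View pics/s10.png

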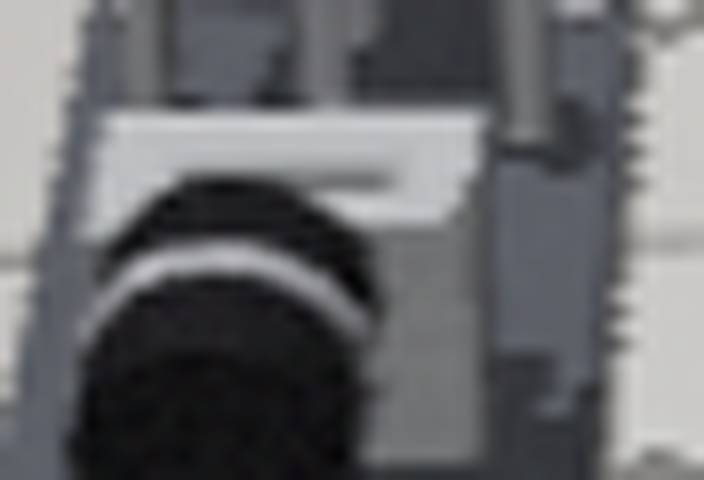

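Run:
```python
from h import *
s=cap("side")
c,sn=np.cos(.213),np.sin(.213)
u=np.array([c,sn]);v=np.array([-sn,c]);O=np.array([594,39.5])
def S(p,x0,y0,k=16):return ((p[0]+.5)/k-.5+x0,(p[1]+.5)/k-.5+y0)
def show(n,p,z):
    P=onz(s,p,z)[:2];d=P-O;print(n,P.round(1),"stand",(d@u).round(1),(d@v).round(1))
zb=187.4+13.1-80
show("blade L",S((133,408),260,170),zb);show("blade R",S((320,408),260,170),zb)
zr=zb+33
show("red L",S((114,212),260,170),zr);show("red R",S((305,212),260,170),zr)
show("hole",S((208,120),260,170),zb+80-47+11) 
for n,p in(("slotR",(395,182)),("slotL",(175,165)),("blk BL",(105,112)),("blk BR",(487,112)),("blk FR",(452,222)),("blk FL",(85,240))): show(n,S(p,258,210),52)
```

```text
blade L [605.8  45.6] stand 12.8 3.5
blade R [579.7  40.5] stand -13.8 4.0
red L [605.3  48.6] stand 13.0 6.5
red R [579.   43.6] stand -13.8 7.1
hole [593.7  39.7] stand -0.3 0.2
slotR [576.9  41.2] stand -16.4 5.2
slotL [610.  43.] stand 16.4 0.1
blk BL [624.7  30.9] stand 28.2 -14.9
blk BR [569.   19.8] stand -28.6 -14.0
blk FR [565.7  50. ] stand -25.4 16.2
blk FL [616.5  65.1] stand 27.4 20.3
```

```bash
python3 -m inch '[[0,0,12,0],[0,0,16,0],[0,0,16,0],[0,0,10,0],[0,0,4,0]]'
python3 -m inch '[[0,0,0,0],[0,0,0,0],[0,0,0,0],[0,0,0,0],[0,0,0,0]]'
python3 - <<'E'
from h import *
go([594,39.5,100],np.pi+0.213)
s=cap("side")
crop(s,255,185,50,55,14,"pics/s11.png")
E
```

```text
clock: 6.75
tcp_pos: [594.1, 40.7, 127.4]
tcp_rot: [3.141, -0.003, -2.928]
ft_force: [-0.3, -0.7, -1.2]
opening: 11.5
clock: 7.25
tcp_pos: [595.6, 40.6, 129.8]
tcp_rot: [-3.141, 0.001, -2.928]
ft_force: [1.1, -0.3, 0.2]
opening: 11.4
t 7.25 pos [595.6  40.6 129.8] rot [-3.141e+00  1.000e-03 -2.928e+00] open 11.4 F [ 1.1 -0.3  0.2] q [-0.038  0.466 -0.05   1.054  0.    -0.251]
delta tool [ 1.9 -0.8 29.8] turn 0.0
```

View pics/s11.png

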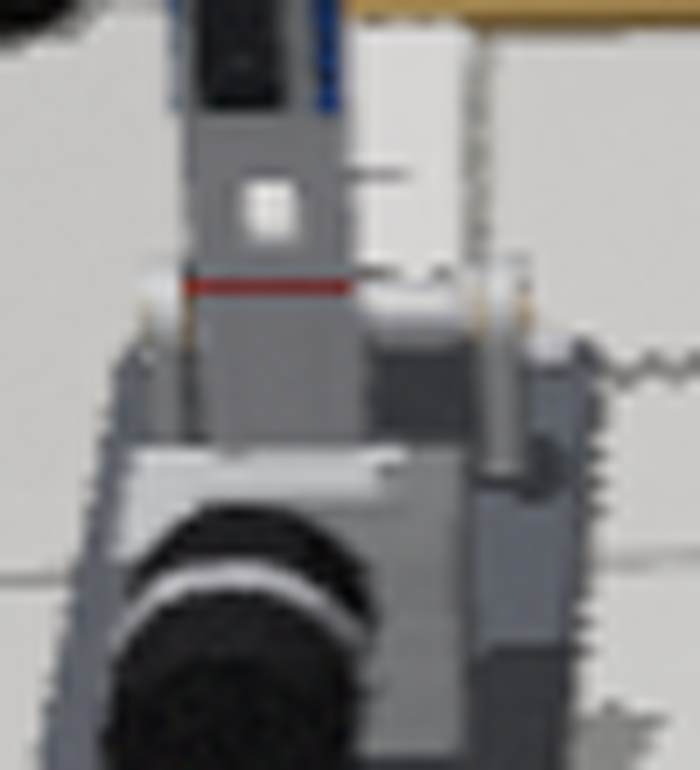

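```bash
python3 - <<'E'
from h import *
s=cap("side")
c,sn=np.cos(.213),np.sin(.213)
u=np.array([c,sn]);v=np.array([-sn,c]);O=np.array([594,39.5])
def S(p,x0,y0,k=14):return ((p[0]+.5)/k-.5+x0,(p[1]+.5)/k-.5+y0)
def show(n,p,z):
    P=onz(s,S(p,255,185),z)[:2];d=P-O;print(n,"stand",(d@u).round(1),(d@v).round(1))
zb=129.3+13.1-80
show("bL",(212,447),zb);show("bR",(370,443),zb)
show("rL",(184,287),zb+33);show("rR",(352,287),zb+33)
show("BL",(138,448),52);show("BR",(470,448),52)
E
python3 -m inch '[[0,0,3,0],[0,0,3,0],[0,0,2,0],[0,0,2,0],[0,0,2,0]]'
python3 -m inch '[[0,0,2,0],[0,0,2,0],[0,0,0,0],[0,0,0,0],[0,0,0,0]]'
```

```text
bL stand 12.6 1.9
bR stand -13.7 1.0
rL stand 14.7 5.5
rR stand -12.9 6.0
BL stand 27.5 -14.8
BR stand -28.9 -14.0
clock: 7.85
tcp_pos: [595.2, 40.7, 117.0]
tcp_rot: [3.141, -0.0, -2.928]
ft_force: [-0.3, 0.0, -0.8]
opening: 11.8
clock: 8.35
tcp_pos: [595.4, 40.6, 113.4]
tcp_rot: [3.142, 0.0, -2.928]
ft_force: [0.1, -0.1, -0.0]
opening: 11.8
```

Run:
```python
from h import *
s=cap("side")
crop(s,255,185,50,55,14,"pics/s12.png")
```

```text
(no output)
```

View pics/s12.png

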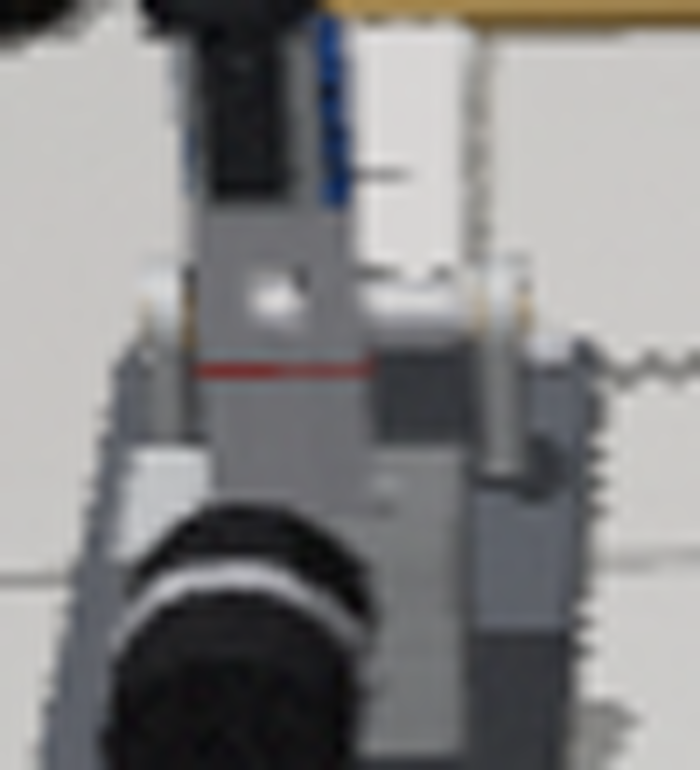

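```bash
python3 -m inch '[[0,0,2,0],[0,0,2,0],[0,0,2,0],[0,0,0,0],[0,0,0,0]]'
python3 -m inch '[[0,0,0,0],[0,0,0,0],[0,0,0,0],[0,0,0,0],[0,0,0,0]]'
python3 -c "
from h import *
go([0,0,0])
s=cap('side')
crop(s,255,185,50,55,14,'pics/s13.png')"
```

```text
clock: 8.9
tcp_pos: [595.2, 40.7, 107.2]
tcp_rot: [3.141, -0.0, -2.928]
ft_force: [-0.1, -0.0, -0.3]
opening: 11.4
clock: 9.4
tcp_pos: [595.3, 40.6, 107.3]
tcp_rot: [3.141, 0.0, -2.928]
ft_force: [0.5, -0.1, -0.2]
opening: 11.7
t 9.4 pos [595.3  40.6 107.3] rot [ 3.141  0.    -2.928] open 11.7 F [ 0.5 -0.1 -0.2] q [-0.038  0.482 -0.086  1.003  0.    -0.251]
delta tool [590.4  86.2 107.3]
```

View pics/s13.png

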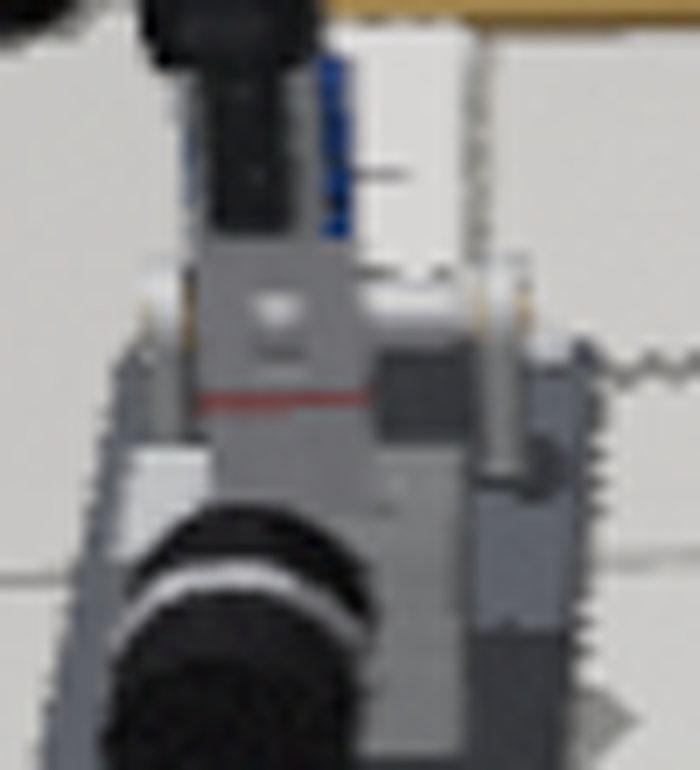

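The blade is entering: the red line dropped to row 400 while the mouth line stayed at 512, with no force. Pushing it home.

```bash
python3 -m inch '[[0,0,3,0],[0,0,3,0],[0,0,3,0],[0,0,3,0],[0,0,0,0]]'
python3 -m inch '[[0,0,2,0],[0,0,2,0],[0,0,1,0],[0,0,1,0],[0,0,0,0]]'
```

```text
clock: 9.95
tcp_pos: [594.7, 40.7, 94.6]
tcp_rot: [3.141, -0.001, -2.928]
ft_force: [-1.2, 0.3, 0.3]
opening: 11.2
clock: 10.45
tcp_pos: [595.2, 40.7, 89.2]
tcp_rot: [3.141, -0.0, -2.928]
ft_force: [-1.0, 0.4, -0.3]
opening: 11.3
```

```bash
python3 -m inch '[[0,0,1,0],[0,0,1,0],[0,0,1,0],[0,0,0,0],[0,0,0,0]]'
python3 -m inch '[[0,0,1,0],[0,0,1,0],[0,0,0,0],[0,0,0,0],[0,0,0,0]]'
python3 -c "
from h import *
go([0,0,0])
s=cap('side')
crop(s,255,185,50,55,14,'pics/s14.png')"
```

```text
clock: 10.95
tcp_pos: [595.4, 40.7, 86.9]
tcp_rot: [-3.142, 0.001, -2.928]
ft_force: [-1.1, 0.1, 5.0]
opening: 11.5
clock: 11.45
tcp_pos: [596.0, 40.8, 86.8]
tcp_rot: [-3.141, 0.003, -2.928]
ft_force: [-4.3, 0.3, 15.5]
opening: 11.5
t 11.45 pos [596.   40.8  86.8] rot [-3.141e+00  3.000e-03 -2.928e+00] open 11.5 F [-4.3  0.3 15.5] q [-0.038  0.497 -0.117  0.954  0.    -0.251]
delta tool [591.4  86.3  85.2]
```

View pics/s14.png

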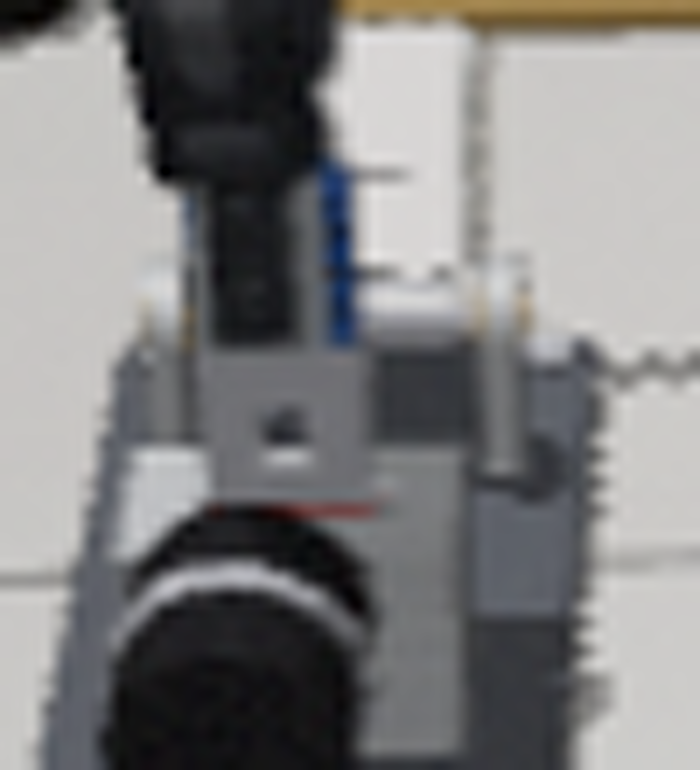

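```bash
python3 -m inch '[[0,0,0,0],[0,0,0,0],[0,0,0,0],[0,0,0,0],[0,0,0,0]]' 160
python3 -m inch '[[0,0,-5,0],[0,0,-15,0],[0,0,-25,0],[0,0,-30,0],[0,0,-15,0]]'
python3 -m inch '[[0,0,0,0],[0,0,0,0],[0,0,0,0],[0,0,0,0],[0,0,0,0]]'
python3 -c "
from h import *
go([568.7,-113.2,190],np.pi+.213)
s=cap('side')
crop(s,230,150,100,90,8,'pics/s15.png')"
```

```text
clock: 12.0
tcp_pos: [595.1, 40.7, 83.9]
tcp_rot: [3.141, -0.001, -2.928]
ft_force: [-0.2, -0.4, -0.0]
opening: 31.9
clock: 12.5
tcp_pos: [596.6, 40.6, 177.4]
tcp_rot: [-3.141, 0.004, -2.928]
ft_force: [0.2, -0.9, 0.1]
opening: 31.8
clock: 13.0
tcp_pos: [594.6, 40.7, 173.2]
tcp_rot: [3.141, -0.002, -2.928]
ft_force: [-0.4, 0.7, -0.0]
opening: 31.7
t 13.0 pos [594.6  40.7 173.2] rot [ 3.141e+00 -2.000e-03 -2.928e+00] open 31.7 F [-0.4  0.7 -0. ] q [-0.038  0.442  0.028  1.159  0.    -0.251]
delta tool [  57.9 -144.9  -16.8] turn 0.0
```

View pics/s15.png

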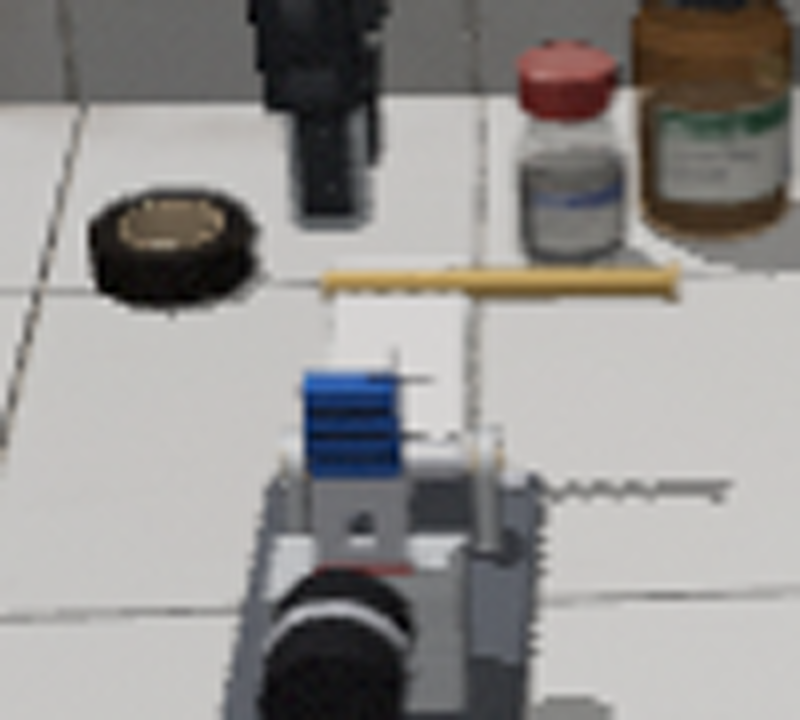

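Run:
```python
import numpy as np
S=[(.378,.080,143.57,556.1,230.4),(.227,-.205,413.2,272.7,201.6),(.292,-.368,411.9,271.8,110.1),(.331,-.42,414,273,72.9),(.236,-.230,412.6,271.5,187.9),(.435,.055,595.1,40.8,187.4),(.466,-.05,595.6,40.6,129.8),(.497,-.117,596,40.8,86.8),(.442,.028,594.6,40.7,173.2),(.482,-.086,595.3,40.6,107.3)]
A=[];b=[]
for q2,q3,x,y,z in S:
    R=np.sqrt(x*x+y*y-63**2);p=q2-q3
    # a=0 base radial, forearm zero horizontal: C cos p horizontally
    A.append([np.sin(q2),np.cos(p),np.sin(p),1,0]);b.append(R)
    A.append([np.cos(q2),-np.sin(p),np.cos(p),0,1]);b.append(z)
x,r,k,_=np.linalg.lstsq(np.array(A),b,rcond=None);print(x,r,k)
```

```text
[ 503.32202876  382.90705304   74.07158364   -2.35474092 -195.61462641] [5.50263522] 5
```

```bash
python3 -m inch '[[6,-15,0,0],[12,-30,0,0],[15,-40,0,0],[14,-36,0,0],[10,-24,0,0]]'
python3 -m inch '[[0,0,10,0],[0,0,20,0],[0,0,15,0],[0,0,0,0],[0,0,0,0]]'
python3 -c "
from h import *
go([568.7,-113.2,50],np.pi+.213)
s=cap('side');t=cap('top')
crop(s,230,130,100,90,8,'pics/s16.png');crop(t,290,130,100,90,8,'pics/t16.png')"
```

```text
clock: 13.55
tcp_pos: [569.4, -116.5, 174.2]
tcp_rot: [-3.141, -0.0, -2.931]
ft_force: [0.3, 0.5, 1.3]
opening: 31.8
clock: 14.05
tcp_pos: [569.8, -112.9, 129.1]
tcp_rot: [3.141, -0.001, -2.928]
ft_force: [-0.1, -0.9, 0.8]
opening: 31.9
t 14.05 pos [ 569.8 -112.9  129.1] rot [ 3.141e+00 -1.000e-03 -2.928e+00] open 31.9 F [-0.1 -0.9  0.8] q [-0.305  0.437 -0.098  1.037  0.    -0.518]
delta tool [ 1.  -0.1 79.1] turn 0.0
```

View pics/s16.png

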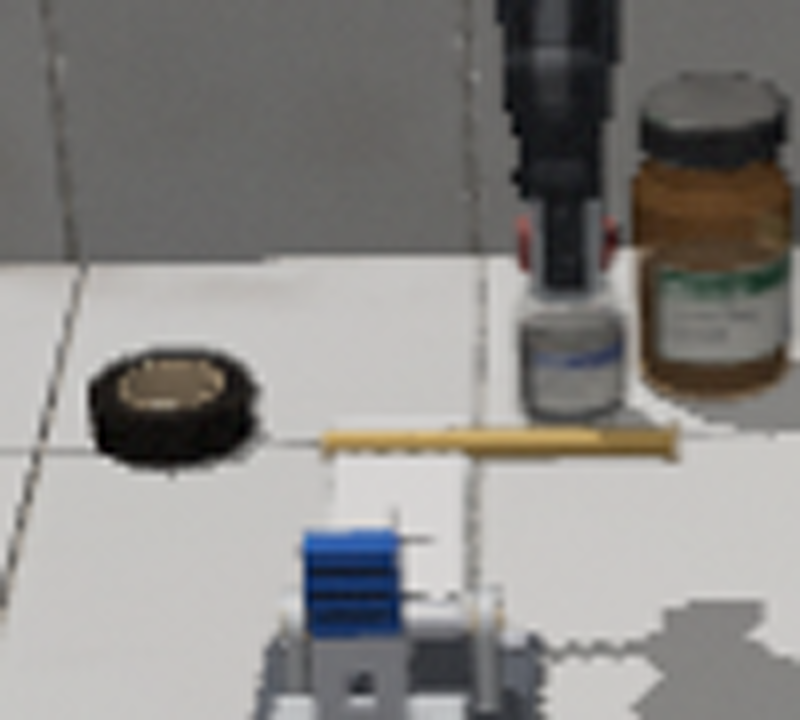

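View pics/t16.png

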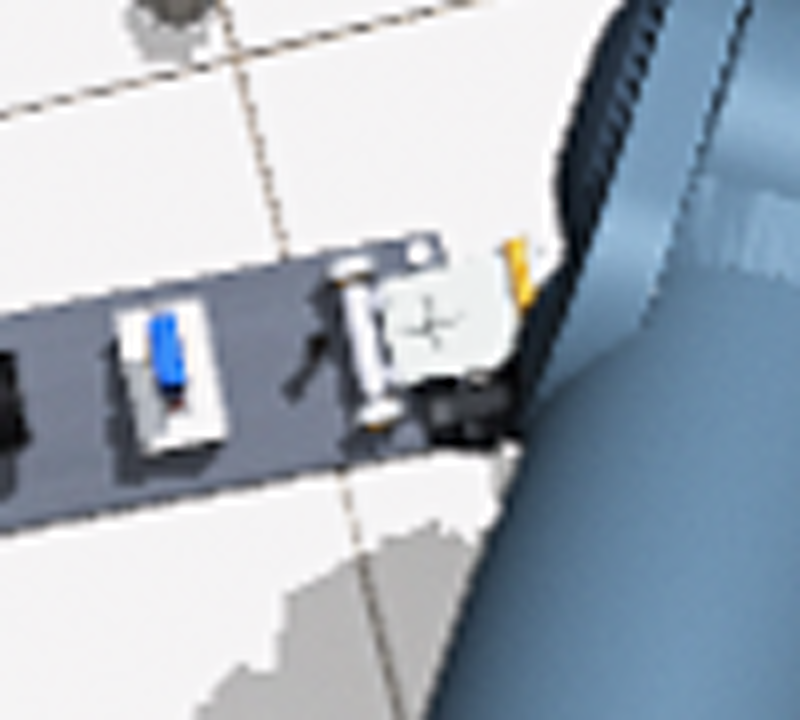

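Run:
```python
from h import *
s=cap('side');f=lambda P:((proj(s,P)-[230,130])*8).round(0)
c,sn=np.cos(.213),np.sin(.213);u=np.array([c,sn,0]);v=np.array([-sn,c,0])
g=np.array([568.7,-113.2,68.6])
for n,P in(("grip",g),("button",g-24*u),("cheek-ish",g+28*u),("finger now",np.array([569.8,-112.9,145])+20*v),("finger down",g+[0,0,-19]+20*v)):print(n,f(P))
```

```text
grip [574. 436.]
button [649. 435.]
cheek-ish [488. 437.]
finger now [560. 248.]
finger down [574. 518.]
```

```bash
python3 -m inch '[[2,1,10,0],[0,0,20,0],[0,0,20,0],[0,0,15,0],[0,0,5,0]]'
python3 -m inch '[[0,0,5,0],[0,0,4,0],[0,0,0,0],[0,0,0,0],[0,0,0,0]]'
python3 -c "
from h import *
go([568.7,-113.2,50],np.pi+.213)
s=cap('side')
crop(s,260,150,80,70,10,'pics/s17.png')"
```

```text
clock: 14.7
tcp_pos: [566.6, -112.0, 57.3]
tcp_rot: [3.14, -0.003, -2.928]
ft_force: [-0.7, -1.0, 0.1]
opening: 31.8
clock: 15.2
tcp_pos: [568.6, -112.7, 50.9]
tcp_rot: [-3.141, 0.001, -2.928]
ft_force: [-1.0, 0.1, 0.7]
opening: 31.8
t 15.2 pos [ 568.6 -112.7   50.9] rot [-3.141e+00  1.000e-03 -2.928e+00] open 31.8 F [-1.   0.1  0.7] q [-0.305  0.5   -0.217  0.853  0.    -0.518]
delta tool [ 0.  -0.5  0.9] turn 0.0
```

View pics/s17.png

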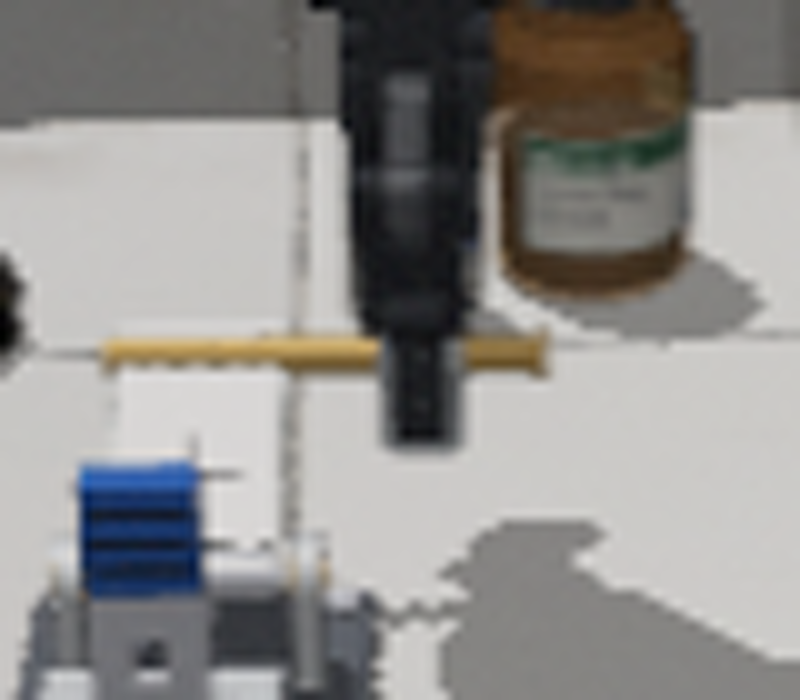

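```bash
python3 -m inch '[[2,0,0,0],[0,0,0,0],[0,0,0,0],[0,0,0,0],[0,0,0,0]]'
python3 -m inch '[[0,0,0,0],[0,0,0,0],[0,0,0,0],[0,0,0,0],[0,0,0,0]]' 255 25
python3 -m inch '[[0,0,0,0],[0,0,0,0],[0,0,0,0],[0,0,0,0],[0,0,0,0]]'
python3 -c "
from h import *
go([568.7,-113.2,50],np.pi+.213)
s=cap('side')
crop(s,260,150,80,70,10,'pics/s18.png')"
```

```text
clock: 15.75
tcp_pos: [566.2, -113.0, 50.3]
tcp_rot: [3.141, 0.0, -2.928]
ft_force: [0.1, 0.5, -1.1]
opening: 31.8
clock: 16.25
tcp_pos: [566.3, -113.7, 50.4]
tcp_rot: [-3.14, -0.0, -2.929]
ft_force: [-0.2, -3.7, -0.8]
opening: 8.4
clock: 16.75
tcp_pos: [566.3, -113.6, 50.5]
tcp_rot: [-3.14, 0.0, -2.929]
ft_force: [0.5, -4.8, 1.0]
opening: 8.8
t 16.75 pos [ 566.3 -113.6   50.5] rot [-3.14   0.    -2.929] open 8.8 F [ 0.5 -4.8  1. ] q [-0.307  0.497 -0.223  0.851 -0.001 -0.52 ]
delta tool [-2.5 -0.1  0.5] turn -0.0
```

View pics/s18.png

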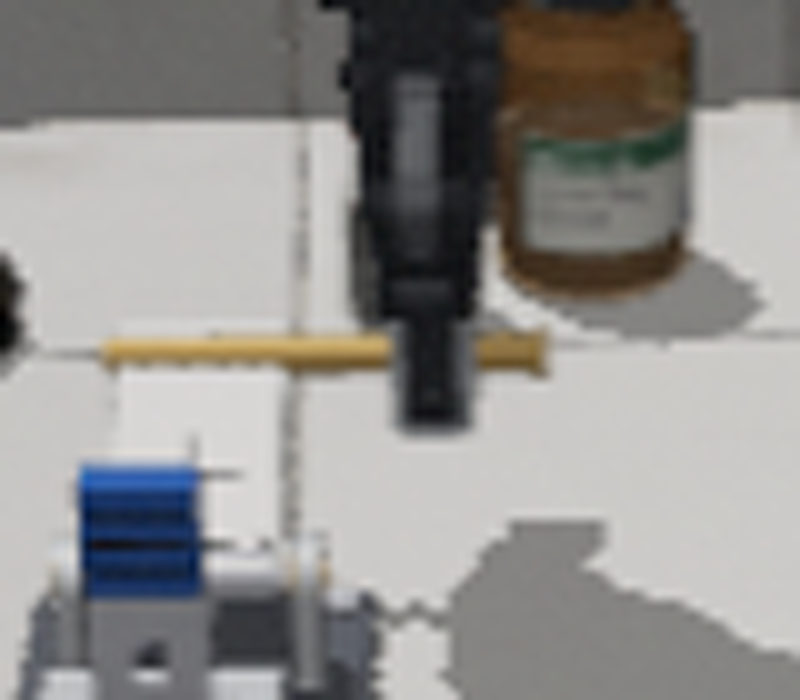

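Gripped on the rod at the expected height. I'll swing in arc segments and check force as I go.

```bash
python3 -m inch '[[0,1.5,-3,0],[0,1.7,-3.2,0],[0,1.9,-3,0],[0,1.9,-2.9,0],[0,0,0,0]]'
python3 -c "
from h import *
go([568.7,-113.2,50],np.pi+.213)
s=cap('side')
crop(s,260,150,80,70,10,'pics/s19.png')"
```

```text
clock: 17.3
tcp_pos: [564.9, -107.1, 62.9]
tcp_rot: [-3.139, -0.0, -2.929]
ft_force: [-0.8, -5.7, 0.4]
opening: 9.0
t 17.3 pos [ 564.9 -107.1   62.9] rot [-3.139 -0.    -2.929] open 9.0 F [-0.8 -5.7  0.4] q [-0.297  0.48  -0.215  0.875 -0.002 -0.509]
delta tool [-2.4 -6.8 12.9] turn -0.0
```

View pics/s19.png

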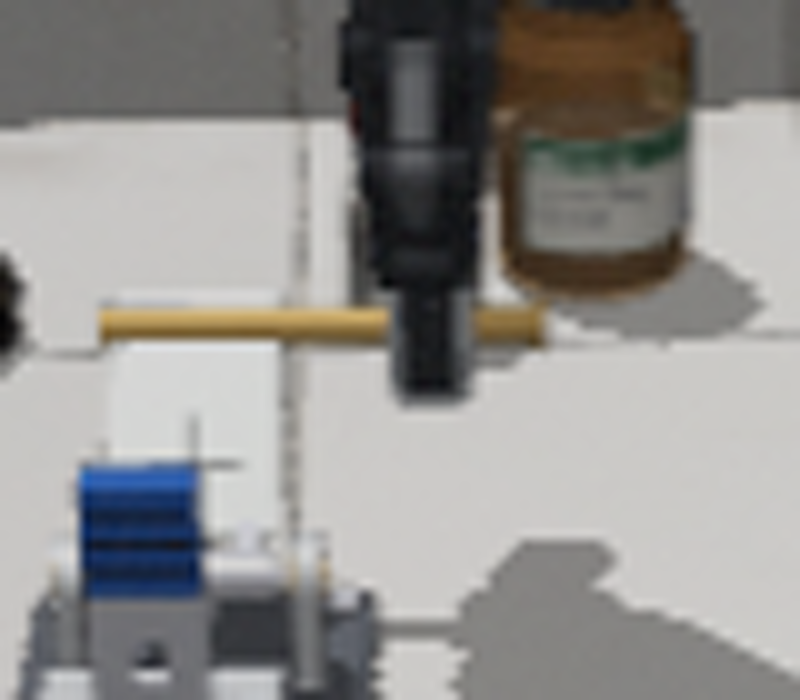

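The rod has risen (row 352 → 325) and the forces stay small. Continuing the arc.

```bash
python3 -m inch '[[0,4.3,-5.5,0],[0,4.9,-5,0],[0,5.3,-4.5,0],[0,5.8,-4,0],[0,0,0,0]]'
python3 -c "
from h import *
go([555,-50,91])"
```

```text
clock: 17.85
tcp_pos: [560.8, -88.0, 83.2]
tcp_rot: [-3.137, 0.0, -2.929]
ft_force: [-1.8, -8.4, 6.8]
opening: 9.1
t 17.85 pos [560.8 -88.   83.2] rot [-3.137  0.    -2.929] open 9.1 F [-1.8 -8.4  6.8] q [-0.265  0.446 -0.211  0.911 -0.004 -0.478]
delta tool [-2.4 38.3 -8. ]
```

```bash
python3 -m inch '[[0,5.5,-4.2,0],[0,5.9,-3.2,0],[0,6.5,-2,0],[0,0,0,0],[0,0,0,0]]'
python3 -c "
from h import *
go([555,-50,91])
s=cap('side')
crop(s,260,130,80,70,10,'pics/s20.png')"
```

```text
clock: 18.35
tcp_pos: [556.7, -69.2, 92.2]
tcp_rot: [-3.14, 0.001, -2.928]
ft_force: [-2.5, -4.9, 9.5]
opening: 8.6
t 18.35 pos [556.7 -69.2  92.2] rot [-3.140e+00  1.000e-03 -2.928e+00] open 8.6 F [-2.5 -4.9  9.5] q [-0.236  0.427 -0.216  0.926 -0.001 -0.449]
delta tool [-2.4 19.1  1.2]
```

View pics/s20.png

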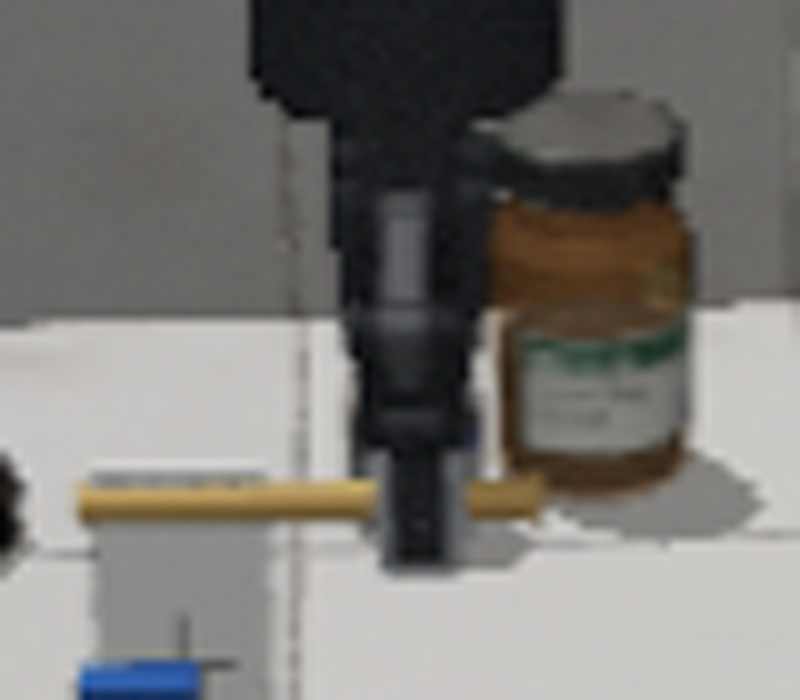

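```bash
python3 -m inch '[[0,5,-1.8,0],[0,5,-1.2,0],[0,4,-0.8,0],[0,2.5,-0.4,0],[0,1.5,0,0]]'
python3 -m inch '[[0,0,0,0],[0,0,0,0],[0,0,0,0],[0,0,0,0],[0,0,0,0]]'
python3 -c "
from h import *
go([555,-50,91])
p=read_state()['tcp_pos'];v=np.array([-np.sin(.213),np.cos(.213)])
print('y rel hinge', p[:2]@v+165.9, 'from start',p[:2]@v+230.7-63.9)
s=cap('side');t=cap('top')
crop(s,240,110,100,130,6,'pics/s21.png');crop(t,290,130,100,90,8,'pics/t21.png')"
```

```text
clock: 18.9
tcp_pos: [552.7, -50.6, 95.0]
tcp_rot: [3.141, 0.0, -2.928]
ft_force: [-1.4, -3.3, 4.9]
opening: 8.7
clock: 19.4
tcp_pos: [552.9, -51.2, 95.0]
tcp_rot: [3.141, 0.0, -2.928]
ft_force: [-0.4, -1.5, 3.1]
opening: 8.9
t 19.4 pos [552.9 -51.2  95. ] rot [ 3.141  0.    -2.928] open 8.9 F [-0.4 -1.5  3.1] q [-0.207  0.415 -0.227  0.928  0.    -0.42 ]
delta tool [-2.3  0.7  4. ] 
y rel hinge -0.9924732952819397 from start -0.09247329528195536
```

View pics/s21.png

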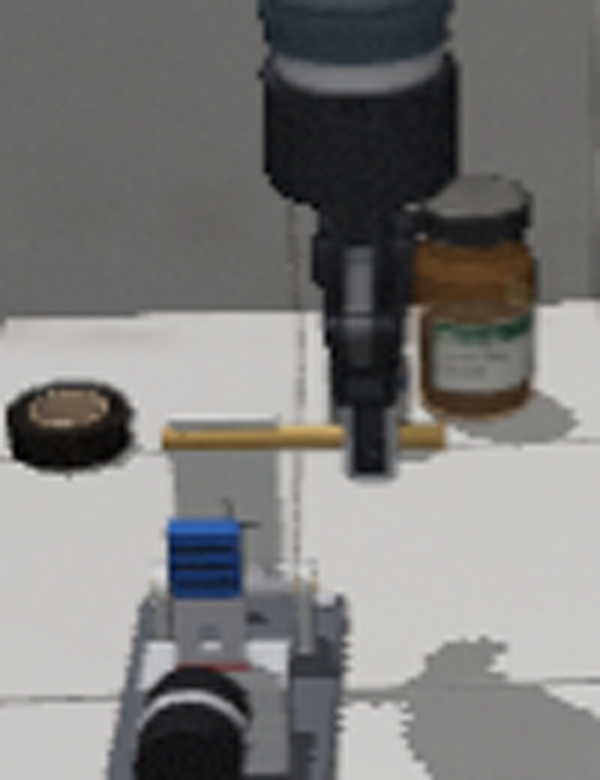

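View pics/t21.png

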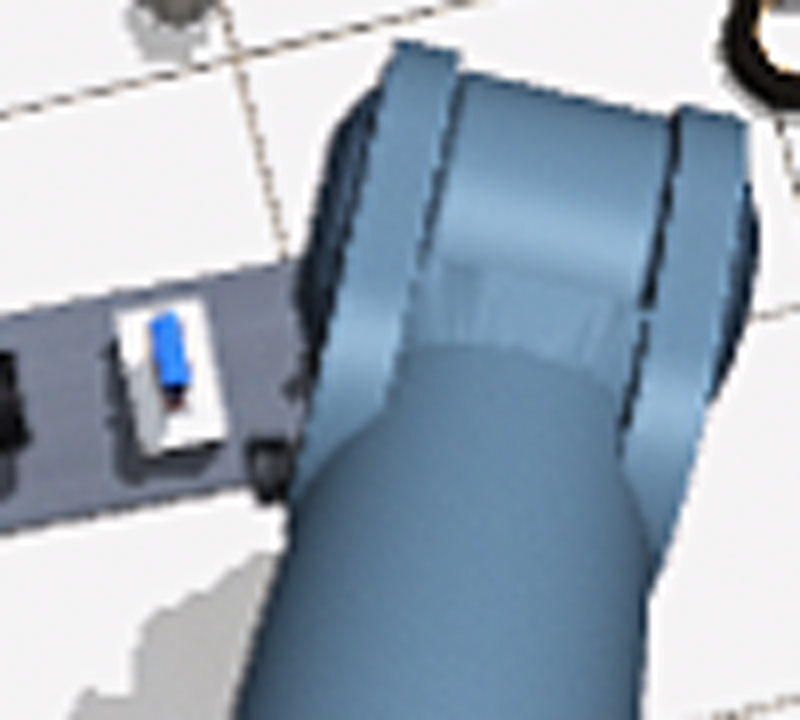

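```bash
python3 -m inch '[[0,0,0,0],[0,0,0,0],[0,0,0,0],[0,0,0,0],[0,0,0,0]]'
python3 - <<'E'
from h import *
s=cap('side');v=np.array([-np.sin(.213),np.cos(.213)])
h=cv2.cvtColor(s["color"],cv2.COLOR_BGR2HSV);m=cv2.inRange(h,(12,80,80),(30,255,255))
m[:170]=0;m[195:]=0;m[:,:267]=0;m[:,315:]=0
p=cv2.findNonZero(m)[:,0];p=p[p[:,0]<294];c=p.mean(0);print("rod now",c,len(p))
print("y rel hinge side now (z110)",onz(s,c,110)[:2]@v+165.9)
import pickle
t0,s0=pickle.load(open("first.pkl","rb"))
c0=((25+.0),0)
h=cv2.cvtColor(s0["color"],cv2.COLOR_BGR2HSV);m=cv2.inRange(h,(12,80,80),(30,255,255));m[:178]=0;m[190:]=0;m[:,:267]=0;m[:,294:]=0
p=cv2.findNonZero(m)[:,0];c=p.mean(0);print("start",c,"y",onz(s0,c,68.6)[:2]@v+165.9,"expect -63.9")
go([0,0,0])
E
```

```text
clock: 20.0
tcp_pos: [552.8, -51.2, 95.0]
tcp_rot: [3.141, 0.0, -2.928]
ft_force: [1.1, -1.6, 2.5]
opening: 9.1
rod now [280.74725275 182.78021978] 91
y rel hinge side now (z110) 3.218166915548096
start [282.98076923 184.67307692] y -65.08061047328661 expect -63.9
t 20.05 pos [552.8 -51.2  95. ] rot [ 3.141  0.    -2.928] open 9.0 F [ 0.4 -0.6  2.4] q [-0.207  0.415 -0.227  0.928  0.    -0.42 ]
delta tool [529.5 167.   94.9]
```

```bash
python3 -c "
from workcell import job
print(job.finish_job())"
```

```text
the job is handed in; nothing more can be done
None
```

I put the blue-handled blade in the stand's slot and let go of it, then swung the flap up by its brass rod. I handed the job in at about 20 s, still holding the rod. No verdict was reported, so the outcome rests on my own checks.

- **Blade:** It met the slot floor at tool height 86.9 mm, as predicted, with 5 to 15 N of contact force. In the side picture taken after release, it stood upright with the red line at the slot mouth.
- **Flap:** It was still at the end, with the grip closed on the rod (opening about 9 mm, set to 25 N) and about 3 N at the wrist.
    - **Arm position:** The grip point was within 1 mm of directly over the hinge, about 0.015 rad.
    - **Side camera (disagreed):** It put the rod 3.2 mm past upright towards the slot, about 0.045 rad. That camera had also read a few mm towards the slot at similar heights earlier, so I trusted the arm's figure. Both are inside the 0.08 rad limit.
- **Beaker, weight and bottle:** The arm and blade did not go near them. I did not measure their positions again at the end.

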